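# Stopper a vial in the bench lever press

## Robot

A 7-joint arm with a two-finger parallel gripper is mounted at the origin on the work surface. World frame = base frame: x ahead of the robot, y to its left, z up, the work surface at z = 0. Lengths are in m, angles in rad, forces in N, time in s.
With the tool pointing down it reaches from about 0.425 to 0.925 m from the base axis. Payload 6.8 kg.
Tool frame: the origin (TCP) lies at the very end of the fingers, on their centre line; the grasp point (between the pads) lies 19 mm behind it; z points along the fingers, y is the line along which they close (so a half turn about z gives the same grasp; the last joint's range is limited). The gripper opens to 85 mm and grips with 20 to 120 N. Pads are 22 mm wide; open, the fingers measure 114 mm over their backs; the gripper's body (76 mm by 85 mm) begins 54 mm behind the grasp point. The pads swing forward as they close: fully open they stand 13 mm farther back than shut.
Start: joints at [-1.232, 0.477, 0.022, 1.555, -0.011, 1.109, -0.083], TCP at [0.292, 0.609, 0.231] pointing down, gripper open.
Joint ranges: [-2.96, 2.96], [-0.34, 2.1], [-1.41, 1.46], [0.24, 2.44], [-1.37, 4.51], [0.17, 1.92], [-2.96, 2.96]. Speed limits (rad/s): [2.39, 2.39, 3.14, 3.14, 3.14, 3.14, 3.14].

## Interface

Orientations are given as a rotation vector (axis times angle).
In Python, from bench import get_obs, grab_frame, hand_in gives the robot as it stands.
- The arm moves only by the tool drive_tool, never from a script. Its argument "rows" is a list of rows, each an object with "offset": the shift along the tool's x, y, z as a fraction of full scale, a list of three; "rotation": the turn, a rotation vector about the tool's x, y, z as a fraction of full scale, a list of three; "claw": the opening, from 0 (shut) to 1 (fully open). In form: [{"offset": [tx, ty, tz], "rotation": [wx, wy, wz], "claw": claw}, ...]. A call has 1 to 20 rows; each row is the pose to reach, as a shift and turn from the pose commanded when the call began, along the tool's axes at that moment; what a row does not reach only later rows make up. Full scale, the value 1, is 0.15 m for a shift and 2 rad for a turn. A row lasts 1/12 s, in which the tool goes at most 41.7 mm and 7.16 degrees, less where a joint would pass 70% of its speed; a pose out of reach is approached as far as the arm can. A call with a number of a shift or a turn outside -1 to 1 is refused whole. A call with a gripper value outside its range is refused whole. The fingers move at their own pace and stop on an object; "force" is the grip in N (left out, the last holds). Time passes only in rows, so rows that repeat a pose let the fingers close. It gives the time, the measured TCP pose, the force, the opening and the grip force at its end, in the units of the state.
- get_obs(): the state, without advancing time (a new reading comes with each control period).
- grab_frame(name): name is "scene" or "side" or "wrist"; returns a dict with "frame" (384x512x3 uint8, red, green, blue), "z_map" (384x512 float32, m along the optical axis (not along the pixel's ray), 0 where there is no reading), "vfov" (degrees; the focal length in pixels is half the picture's height over the tangent of half this angle, whatever the lens; pixels are square), "cx", "cy" (the principal point, pixels), "D" ([k1, k2, p1, p2, k3] as OpenCV has them; the pictures are not rectified), "R" (3x3) and "t" (3): a world point X has camera coordinates R X + t. Camera axes: x right, y down, z forward; pixel columns grow to the right and rows downward; lengths in m; the calibration is good to about 2 mm. A picture is of the moment at which its call begins.
- hand_in(): hands the job in; it is judged then, once.
The state is a dict: "clock": time; "joints": joint angles; "qvel": joint speeds; "tau": joint torques, N m; "tcp_pos": TCP position; "orientation": TCP orientation; "contact_force": force on the tool from outside, world axes, zero at the start; "moment": the same for the moment, N m; "grip_width": finger opening in m; "gripper_force": force on a finger pad.
Only numpy, scipy, OpenCV 4.12 (cv2) and the standard library are available. Lean on these libraries where they do the work, as an engineer would, in place of code of your own. Each camera call takes 0.05 s, during which the arm holds its last target. There are 200 camera calls.

## Task

Push the half-seated rubber stopper home with the bench lever press. With the press's safety catch still on, stand the vial upright in the middle of the small raised pedestal and let go of it; then flip the catch right over and, only after that, take the lever by its ball knob and pull it all the way down until the stopper is fully home. Finish while still holding the lever firmly down with the gripper, because its spring would lift it; leave the other things on the bench alone.

Things in the scene. Friction and masses are not known exactly. Their poses are not given: they have to be found in the camera images.
- vial: Loose amber glass vial, 40 to 70 g, standing on the bench. Body 30 mm wide up to 38 mm height, then a shoulder and a 20 mm neck lip with its top at 55 mm. A grey rubber stopper (flange 19 mm wide, 3.5 mm thick) is half in: flange up to 6 mm above the lip, top at about 64 mm (58.5 when home). Origin: centre of the bottom, z up.
- stopper (a joint): How far the stopper has been pushed into the vial (m): at the start 0 to 0.0015, fully home 0.006. It needs about 10 N and stays where it is pushed.
- press: Bench lever press, screwed down: grey base plate 110 mm wide, 12 high, from x = -80 to 165 mm; pedestal; two upright cheeks (x 85 to 145 mm, outer faces 36 mm apart, tops at 158 mm) with the lever between. Origin on the bench under the pedestal's axis. -x: the front, where the lever comes down; +y: the side of the catch's tab; z up. Its +x points to the robot's left and ahead, 50 to 85 degrees.
- pedestal_top (a point): Centre of the flat top of the pedestal: a disc 34 mm in diameter, 40 mm above the bench, at (0, 0, 40) mm in the press's frame. Nothing stands above it while the lever is parked.
- lever_hinge (a point): Point on the lever's hinge axis, midway between the cheeks, at (110, 0, 115) mm in the press's frame. The axis runs along the press's y.
- lever (a joint): Lever angle (rad): 0 = parked, 10 degrees past upright; grows as it is pulled forward and down over the pedestal; 1.745 = level, its foot just meeting a stopper that is home in a vial on the pedestal; hard stop 1.80. A spring drives it back to 0 (about 3 N at the knob when level; pushing the stopper takes about 5 N more). With the catch on it is blocked at about 0.07.
- lever_knob (a point): Centre of the black ball knob (35 mm) at the lever's end, 215 mm from the hinge. Parked: 327 mm above the bench, 37 mm behind the hinge, the knob's top at 344 mm. Level: 115 mm above the bench, 105 mm in front of the pedestal's axis. Can be pinched from above, fingers closing along the press's y; it turns between the pads at a grip of up to about 35 N, a harder grip binds it.
- lever_arm: The lever: a flat steel bar 14 mm wide (along the press's y), 16 mm deep and 135 mm long, then a round rod 14 mm thick with the ball knob; under it a grey pressing foot: a disc 32 mm wide, 110 mm from the hinge, its face 16.5 mm below the hinge axis when level. Origin at the hinge; its axes are the press's while parked and turn with it.
- catch (a joint): Angle of the catch (rad), a steel rocker on the +y cheek; axis along the press's x at (101, 22, 164) mm in its frame. 0 = on: its 44 mm bar lies across in front of the lever; the thumb tab slopes up and outward at 40 degrees. Pushing the tab down swings the bar up; 1.57 = flipped right over, at its stop: bar upright, tab sloping down at 50 degrees. Stiff (about 2 N at the tab): stays where left.
- catch_tab (a point): Middle of the thumb pad at the tab's outer end (steel, 22 mm along the press's x, 26 mm along the tab, 8 mm thick), 67 mm from the catch's axis. Catch on: 73 mm to the +y side of the lever's middle plane, 207 mm above the bench. Flipped over: 65 mm to that side, 113 mm above the bench.
- stain_bottle: Bystander: amber stain bottle with a black cap, 46 mm in diameter, 85 mm tall, loose. Origin at the centre of the bottom.
- dishes: Bystander: stack of three clear culture dishes, 93 mm in diameter, 50 mm tall, loose. Origin at the centre of the bottom.
- slide_box: Bystander: blue plastic slide box, 100 x 84 x 35 mm, loose. Origin at the centre of the bottom.

How it is judged:
On the way, in this order (a step that is already met when the one before it is completed fails the run):
1. the vial stands upright on the pedestal, let go, with the catch still on and the lever parked (horizontal distance between vial and pedestal_top below 0.008 m and z of vial in the frame of pedestal_top between -0.002 and 0.003 m and angle between vial's own z axis and vertical below 0.06 rad and linear speed of vial below 0.02 m/s and contact force between the fingers and vial below 0.05 N and value of joint catch below 0.3 rad and value of joint lever below 0.12 rad), for 0.2 s.
2. the catch is flipped right over while the lever is still parked and the vial still on the pedestal (value of joint catch above 1.35 rad and value of joint lever below 0.12 rad and horizontal distance between vial and pedestal_top below 0.008 m), for 0.1 s.
3. the lever is down and the stopper is home (value of joint lever above 1.7 rad and value of joint stopper above 0.0052 m), for 0.2 s.
At the end, for the whole second after the job is handed in: Gripper on the lever (over 3 N), holding it down (beyond 1.70 rad) with the foot pressing on the stopper (over 4 N); stopper home (over 5.2 of 6 mm); vial upright on the pedestal within 9 mm of centre, not touched by the robot; catch flipped over (beyond 1.3 rad) (all of step 3 and value of joint catch above 1.3 rad and contact force between lever_arm and vial above 4 N and contact force between the fingers and lever_arm above 3 N and contact force between the arm and vial below 0.05 N and horizontal distance between vial and pedestal_top below 0.009 m and z of vial in the frame of pedestal_top between -0.003 and 0.003 m and angle between vial's own z axis and vertical below 0.08 rad); the arm keeps its last pose, push and grip.
It fails at once if another thing on the bench was shifted (distance of any of stain_bottle, dishes, slide_box from where it was at the start of the episode above 0.02 m).
It fails at once if the vial was knocked over (angle between vial's own z axis and vertical above 0.7 rad).
It also fails if it takes over 72 s, if anything falls off the work surface, if the arm or the gripper's body presses on something with over 40 N, if the wrist force passes 120 N, or if a joint passes its speed limit or range.

## Working session

There is one attempt and no reset: what is moved stays moved. The work goes in short steps, Python scripts to look and compute and a tool call to move; the robot and the scene stay as the last step left them, time stands still between calls to the robot, and variables do not carry over. Pictures are saved under pics/ and viewed, at most 10 in all, crops included, and the job is handed in when it is done.

Besides the shell and the picture viewer there is one more tool, called after "Request:" by a JSON object that holds its "fn" and its "kwargs". drive_tool: Moves the arm, as the interface text tells. Its arguments: {"type":"object","properties":{"rows":{"type":"array","items":{"type":"object","properties":{"offset":{"type":"array","items":{"type":"number"}},"rotation":{"type":"array","items":{"type":"number"}},"claw":{"type":"number"}}}},"force":{"type":"number"}},"required":["rows"]}

```bash
mkdir -p pics; cat > h.py <<'E'
import numpy as np, cv2
from scipy.spatial.transform import Rotation as Ro
from bench import get_obs, grab_frame, hand_in
def K(f):
    fl=f["frame"].shape[0]/2/np.tan(np.radians(f["vfov"])/2)
    return np.array([[fl,0,f["cx"]],[0,fl,f["cy"]],[0,0,1.]])
def cloud(f):
    h,w=f["z_map"].shape
    u,v=np.meshgrid(np.arange(w),np.arange(h))
    n=cv2.undistortPoints(np.stack([u,v],-1).reshape(-1,1,2).astype(np.float64),K(f),np.array(f["D"],float)).reshape(h,w,2)
    z=f["z_map"][...,None]
    P=np.concatenate([n*z,z],-1)
    return (P-np.array(f["t"]))@np.array(f["R"])   # R^T (P-t)
def proj(f,X):
    r,_=cv2.Rodrigues(np.array(f["R"],float))
    return cv2.projectPoints(np.array(X,float).reshape(-1,1,3),r,np.array(f["t"],float),K(f),np.array(f["D"],float))[0].reshape(-1,2)
E
python3 - <<'E'
from h import *
import pickle
d={n:grab_frame(n) for n in("scene","side","wrist")}
pickle.dump(d,open("f0.pkl","wb"))
o=get_obs(); print({k:np.round(v,3) for k,v in o.items()})
for n,f in d.items(): 
    print(n,f["D"],f["vfov"],(f["z_map"]>0).mean(), -np.array(f["R"]).T@f["t"])
im=np.hstack([cv2.resize(d[n]["frame"],(400,300)) for n in("scene","side")])
im2=np.hstack([cv2.resize(d["wrist"]["frame"],(400,300)),np.zeros((300,400,3),np.uint8)])
cv2.imwrite("pics/a.png",np.vstack([im,im2])[...,::-1])
E
```

```text
{'clock': np.float64(0.15), 'joints': array([-1.232,  0.478,  0.022,  1.556, -0.012,  1.109, -0.083]), 'qvel': array([ 0.001, -0.002,  0.001, -0.004, -0.002,  0.001,  0.001]), 'tau': array([ 2.0000e-03, -5.9692e+01,  1.6100e+00, -2.8149e+01,  1.3000e-02,
        6.0000e-03, -0.0000e+00]), 'tcp_pos': array([0.291, 0.608, 0.231]), 'orientation': array([-6.960e-01, -3.063e+00,  2.000e-03]), 'contact_force': array([ 0.951,  0.602, -1.463]), 'moment': array([ 0.007, -0.041,  0.002]), 'gripper_force': np.float64(0.0), 'grip_width': np.float64(0.085)}
scene [0.04783061 0.         0.         0.         0.        ] 51.34863138641324 0.9962107340494791 [1.31860307 0.01700878 1.04733394]
side [-0.03299411  0.          0.          0.          0.        ] 44.60914700276185 0.9958292643229166 [ 0.53480821 -0.89053145  1.04902418]
wrist [-0.06522893  0.          0.          0.          0.        ] 70.01071765396394 0.9961039225260416 [0.21625155 0.64441328 0.37338882]
```

View pics/a.png

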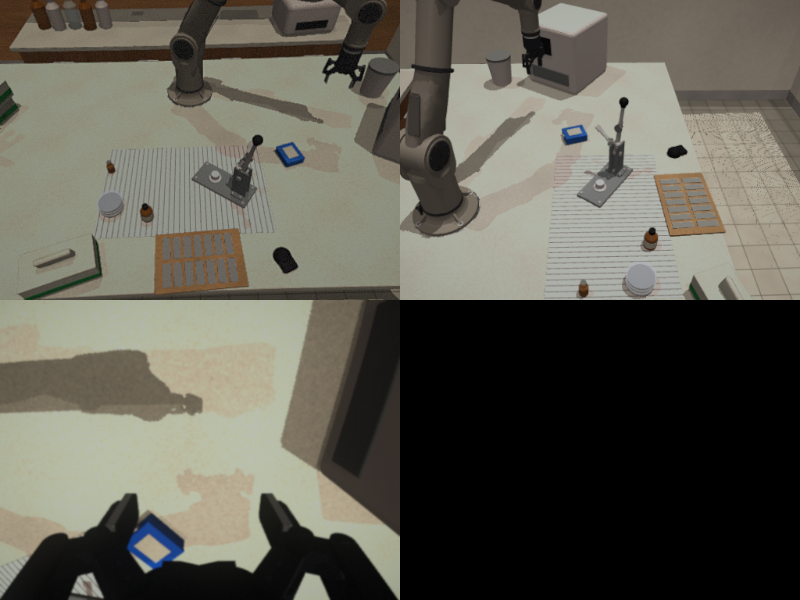

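The picture shows (full-res scene pixels) the vial at about (142,214), the press pedestal at (275,226), the knob at (330,180), the dishes at (141,261), the stain bottle at (188,272) and the slide box at (371,197). Next I'll measure these from depth clouds.

```bash
python3 - <<'E'
from h import *
import pickle
d=pickle.load(open("f0.pkl","rb"))
C={n:cloud(d[n]) for n in("scene","side")}
# table height check
for n in C:
    c=C[n]; f=d[n]
    s=c[(c[...,0]>.4)&(c[...,0]<.9)&(abs(c[...,1])<.35)&(abs(c[...,2])<.02)&(f["z_map"]>0)]
    print(n,"table z",np.median(s[:,2]),s[:,2].std())
for n in C:
    c=C[n]; f=d[n]; ok=(f["z_map"]>0)&(c[...,0]>.35)&(c[...,0]<1.0)&(abs(c[...,1])<.5)
    m=(ok&(c[...,2]>.02)&(c[...,2]<.4)).astype(np.uint8)
    k,l,st,ce=cv2.connectedComponentsWithStats(m)
    for i in range(1,k):
        if st[i,4]<25: continue
        p=c[l==i]; print(n,st[i],"mean",p.mean(0).round(4),"min",p.min(0).round(3),"max",p.max(0).round(3))
    # base plate
    m=(ok&(c[...,2]>.007)&(c[...,2]<.017)&(c[...,1]>-.15)&(c[...,1]<.35))
    k,l,st,ce=cv2.connectedComponentsWithStats(m.astype(np.uint8)); i=1+st[1:,4].argmax()
    p=c[l==i]; print(n,"plate",cv2.minAreaRect((p[:,:2]*1000).astype(np.float32)),p[:,2].mean())
    # pedestal
    m=(ok&(c[...,2]>.036)&(c[...,2]<.045)&(c[...,1]>-.15)&(c[...,1]<.35))
    k,l,st,ce=cv2.connectedComponentsWithStats(m.astype(np.uint8)); 
    for i in range(1,k):
        if st[i,4]>20:
            p=c[l==i]; print(n,"ped?",st[i],p.mean(0).round(4),cv2.minEnclosingCircle((p[:,:2]*1000).astype(np.float32)))
    # knob
    g=f["frame"].max(-1)
    m=ok&(c[...,2]>.30)&(g<70); p=c[m]
    from scipy.optimize import least_squares
    r=least_squares(lambda x:np.linalg.norm(p-x,axis=1)-.0175,p.mean(0)+[0,0,-.01],loss="soft_l1",f_scale=.002)
    print(n,"knob",len(p),r.x.round(4))
for n,box in(("scene",(70,140,400,320)),("side",(120,110,380,384))):
    x0,y0,x1,y1=box; im=d[n]["frame"][y0:y1,x0:x1]
    cv2.imwrite(f"pics/b_{n}.png",cv2.resize(im,None,fx=2,fy=2,interpolation=cv2.INTER_CUBIC)[...,::-1])
E
```

```text
scene table z 0.0008310312611217826 0.004412878161601637
side table z 0.0019071261573323367 0.004185896699076025
scene [ 295  172   42   82 1355] mean [0.6479 0.1921 0.1646] min [0.559 0.15  0.02 ] max [0.678 0.23  0.346]
scene [353 181  38  31 701] mean [0.4694 0.4197 0.0337] min [0.403 0.368 0.02 ] max [0.525 0.476 0.041]
scene [135 205  12  14 117] mean [ 0.5154 -0.332   0.0434] min [ 0.501 -0.349  0.02 ] max [ 0.526 -0.318  0.066]
scene [269 219  13  14 121] mean [0.5768 0.0942 0.0348] min [0.556 0.076 0.02 ] max [0.594 0.114 0.045]
scene [123 244  35  32 847] mean [ 0.6904 -0.3037  0.0471] min [ 0.639 -0.354  0.02 ] max [ 0.731 -0.259  0.056]
scene [179 260  18  23 288] mean [ 0.7428 -0.1631  0.0557] min [ 0.716 -0.189  0.02 ] max [ 0.758 -0.143  0.088]
scene [  26  298  104   83 5382] mean [ 0.9317 -0.3981  0.0848] min [ 0.83 -0.5   0.02] max [ 1.    -0.297  0.141]
scene [353 316  21  24 273] mean [0.9023 0.2991 0.0263] min [0.874 0.276 0.02 ] max [0.935 0.328 0.034]
scene plate ((899.7476806640625, 20.385299682617188), (199.54153442382812, 301.0539855957031), 2.955345392227173
[... 752 characters left out ...]
0.3143  0.0477] min [ 0.639 -0.356  0.02 ] max [ 0.732 -0.262  0.056]
side [ 370  336   82   48 2612] mean [ 0.8943 -0.3715  0.0936] min [ 0.83  -0.439  0.02 ] max [ 0.98  -0.298  0.142]
side [228 358  13  19 180] mean [ 0.5091 -0.3428  0.0459] min [ 0.495 -0.352  0.02 ] max [ 0.523 -0.328  0.068]
side plate ((896.6820678710938, 17.467498779296875), (204.65504455566406, 303.52337646484375), 2.399265766143799) 0.01014676907773233
side ped? [274 208  12  13  27] [0.6494 0.1734 0.0411] ((650.759033203125, 174.63328552246094), 29.914676666259766)
side ped? [250 229  11  10  75] [0.5702 0.0925 0.0404] ((571.2062377929688, 93.42311096191406), 19.50127601623535)
side knob 114 [0.6567 0.213  0.3271]
```

View pics/b_scene.png

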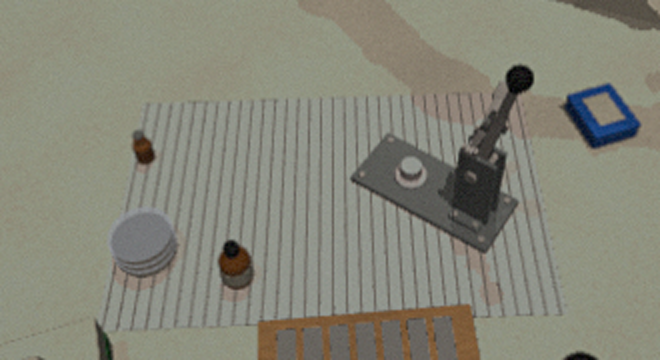

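The crop shows (scene px = crop/2 + (70,140)) the vial at (141,212), pedestal disc at (275,225) and knob at (329,178). The path to the vial is clear at this height. I'm moving there with a wrist look beside the vial, passing in front of the press.

Request:
{"fn": "drive_tool", "kwargs": {"rows": [{"offset": [-0.92,-0.52,0],"rotation": [0,0,-0.223],"claw": 1},{"offset": [-0.92,-0.52,0],"rotation": [0,0,-0.223],"claw": 1},{"offset": [-0.92,-0.52,0],"rotation": [0,0,-0.223],"claw": 1},{"offset": [-0.92,-0.52,0],"rotation": [0,0,-0.223],"claw": 1},{"offset": [-0.92,-0.52,0],"rotation": [0,0,-0.223],"claw": 1},{"offset": [-0.92,-0.52,0],"rotation": [0,0,-0.223],"claw": 1}], "force": 30}}

```text
clock: 0.65
tcp_pos: [0.3846, 0.4763, 0.2313]
orientation: [0.01, 3.141, -0.001]
contact_force: [0.1, 1.0, 0.5]
grip_width: 0.0856
gripper_force: 0.0
```

Request:
{"fn": "drive_tool", "kwargs": {"rows": [{"offset": [-0.27,-1,0],"rotation": [0,0,0],"claw": 1},{"offset": [-0.27,-1,0],"rotation": [0,0,0],"claw": 1},{"offset": [-0.27,-1,0],"rotation": [0,0,0],"claw": 1},{"offset": [-0.27,-1,0],"rotation": [0,0,0],"claw": 1}]}}

```text
clock: 0.98
tcp_pos: [0.4227, 0.3267, 0.231]
orientation: [-0.002, -3.141, 0.001]
contact_force: [-0.4, 0.6, 0.1]
grip_width: 0.0854
gripper_force: 0.0
```

Request:
{"fn": "drive_tool", "kwargs": {"rows": [{"offset": [-0.2,-1,0],"rotation": [0,0,0],"claw": 1},{"offset": [-0.2,-1,0],"rotation": [0,0,0],"claw": 1},{"offset": [-0.2,-1,0],"rotation": [0,0,0],"claw": 1},{"offset": [-0.2,-1,0],"rotation": [0,0,0],"claw": 1}]}}

```text
clock: 1.32
tcp_pos: [0.4527, 0.1762, 0.2313]
orientation: [-0.004, -3.141, 0.001]
contact_force: [0.0, -0.9, 0.0]
grip_width: 0.0853
gripper_force: 0.0
```

Request:
{"fn": "drive_tool", "kwargs": {"rows": [{"offset": [-0.2,-1,0],"rotation": [0,0,0],"claw": 1},{"offset": [-0.2,-1,0],"rotation": [0,0,0],"claw": 1},{"offset": [-0.2,-1,0],"rotation": [0,0,0],"claw": 1},{"offset": [-0.2,-1,0],"rotation": [0,0,0],"claw": 1}]}}

```text
clock: 1.65
tcp_pos: [0.483, 0.0263, 0.2315]
orientation: [0.004, 3.141, -0.001]
contact_force: [0.8, 0.2, -0.0]
grip_width: 0.0854
gripper_force: 0.0
```

Request:
{"fn": "drive_tool", "kwargs": {"rows": [{"offset": [-0.3,-1,0],"rotation": [0,0,0],"claw": 1},{"offset": [-0.3,-1,0],"rotation": [0,0,0],"claw": 1},{"offset": [-0.3,-1,0],"rotation": [0,0,0],"claw": 1},{"offset": [-0.3,-1,0],"rotation": [0,0,0],"claw": 1}]}}

```text
clock: 1.98
tcp_pos: [0.5285, -0.1232, 0.2315]
orientation: [0.002, 3.141, -0.001]
contact_force: [-0.6, -1.3, -0.5]
grip_width: 0.0855
gripper_force: 0.0
```

Request:
{"fn": "drive_tool", "kwargs": {"rows": [{"offset": [-0.2,-0.7,0.1],"rotation": [0,0,0],"claw": 1},{"offset": [-0.2,-0.7,0.1],"rotation": [0,0,0],"claw": 1},{"offset": [-0.2,-0.7,0.1],"rotation": [0,0,0],"claw": 1}]}}

```text
clock: 2.23
tcp_pos: [0.5585, -0.2289, 0.2158]
orientation: [0.003, 3.141, -0.002]
contact_force: [0.6, -0.2, 0.1]
grip_width: 0.0854
gripper_force: 0.0
```

Request:
{"fn": "drive_tool", "kwargs": {"rows": [{"offset": [-0.2,-0.72,0.1],"rotation": [0,0,0],"claw": 1},{"offset": [-0.2,-0.72,0.1],"rotation": [0,0,0],"claw": 1},{"offset": [-0.2,-0.72,0.1],"rotation": [0,0,0],"claw": 1},{"offset": [-0.2,-0.72,0.1],"rotation": [0,0,0],"claw": 1}]}}

```text
clock: 2.57
tcp_pos: [0.5872, -0.3401, 0.1998]
orientation: [-0.01, -3.14, 0.006]
contact_force: [0.6, -0.5, 0.8]
grip_width: 0.0852
gripper_force: 0.0
```

```bash
python3 - <<'E'
from h import *
from scipy.optimize import least_squares
o=get_obs(); print(o["tcp_pos"].round(4),o["orientation"].round(4))
F={n:grab_frame(n) for n in("wrist","scene","side")}
f=F["wrist"]
R=np.array(f["R"]); print("cam",(-R.T@f["t"]).round(4),"fwd",R[2].round(3))
print("vial proj",proj(f,[.512,-.337,.03]))
for n,f in F.items():
    c=cloud(f); ok=(f["z_map"]>0)&(np.hypot(c[...,0]-.512,c[...,1]+.337)<.04)
    b=c[ok&(c[...,2]>.01)&(c[...,2]<.034)]; t=c[ok&(c[...,2]>.0585)&(c[...,2]<.075)]
    for nm,p,r in(("body",b,.015),("top",t,None)):
        if len(p)<6: print(n,nm,len(p)); continue
        if r:
            s=least_squares(lambda x:np.hypot(p[:,0]-x[0],p[:,1]-x[1])-r,[.512,-.337],loss="soft_l1",f_scale=.002).x
        else: s=np.r_[p.mean(0),cv2.minEnclosingCircle((p[:,:2]*1000).astype(np.float32))[0]]
        print(n,nm,len(p),s.round(4))
cv2.imwrite("pics/c.png",F["wrist"]["frame"][...,::-1])
E
```

```text
[ 0.5872 -0.3401  0.1998] [-0.0099 -3.1402  0.0058]
cam [ 0.504  -0.3389  0.3429] fwd [ 0.321 -0.006 -0.947]
vial proj [[256.87628898 109.61905659]]
wrist body 0
wrist top 298 [ 5.089000e-01 -3.344000e-01  6.330000e-02  5.090281e+02 -3.344858e+02]
scene body 50 [ 0.5093 -0.3339]
scene top 25 [ 5.103000e-01 -3.351000e-01  6.240000e-02  5.112296e+02 -3.339616e+02]
side body 60 [ 0.509  -0.3354]
side top 49 [ 5.087000e-01 -3.379000e-01  6.320000e-02  5.077290e+02 -3.371629e+02]
```

View pics/c.png

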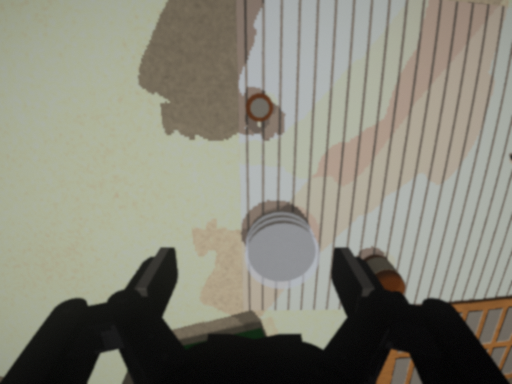

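The wrist picture shows the stopper at pixel (259,107), all three cameras put the vial axis at (0.509, -0.335). I'm grasping it now.

Request:
{"fn": "drive_tool", "kwargs": {"rows": [{"offset": [0.52,0.035,0],"rotation": [0,0,0],"claw": 1},{"offset": [0.52,0.035,0.3],"rotation": [0,0,0],"claw": 1},{"offset": [0.52,0.035,0.67],"rotation": [0,0,0],"claw": 1},{"offset": [0.52,0.035,0.67],"rotation": [0,0,0],"claw": 1},{"offset": [0.52,0.035,0.67],"rotation": [0,0,0],"claw": 1}]}}

```text
clock: 3.13
tcp_pos: [0.5058, -0.324, 0.0959]
orientation: [0.003, -3.133, -0.009]
contact_force: [0.0, 0.9, 0.1]
grip_width: 0.0855
gripper_force: 0.0
```

Request:
{"fn": "drive_tool", "kwargs": {"rows": [{"offset": [0,0,0.2],"rotation": [0,0,0],"claw": 1},{"offset": [0,0,0.4],"rotation": [0,0,0],"claw": 1},{"offset": [0,0,0.62],"rotation": [0,0,0],"claw": 1},{"offset": [0,0,0.62],"rotation": [0,0,0],"claw": 1},{"offset": [0,0,0.62],"rotation": [0,0,0],"claw": 0.6},{"offset": [0,0,0.62],"rotation": [0,0,0],"claw": 0.45},{"offset": [0,0,0.62],"rotation": [0,0,0],"claw": 0.2},{"offset": [0,0,0.62],"rotation": [0,0,0],"claw": 0.2},{"offset": [0,0,0.62],"rotation": [0,0,0],"claw": 0.2},{"offset": [0,0,0.62],"rotation": [0,0,0],"claw": 0.2},{"offset": [0,0,0.62],"rotation": [0,0,0],"claw": 0.2},{"offset": [0,0,0.62],"rotation": [0,0,0],"claw": 0.2}]}}

```text
clock: 4.13
tcp_pos: [0.5106, -0.3299, 0.01]
orientation: [0.002, 3.139, -0.002]
contact_force: [-2.0, 1.1, 8.4]
grip_width: 0.0289
gripper_force: 29.1
```

Request:
{"fn": "drive_tool", "kwargs": {"rows": [{"offset": [0,0,-0.1],"rotation": [0,0,0],"claw": 0.2},{"offset": [0,0,-0.3],"rotation": [0,0,0],"claw": 0.2},{"offset": [0,0,-0.5],"rotation": [0,0,0],"claw": 0.2},{"offset": [0,0,-0.75],"rotation": [0,0,0],"claw": 0.2},{"offset": [0,0,-1],"rotation": [0,0,0],"claw": 0.2},{"offset": [0,0,-1],"rotation": [0,0,0],"claw": 0.2},{"offset": [0,0,-1],"rotation": [0,0,0],"claw": 0.2}]}}

```text
clock: 4.72
tcp_pos: [0.5108, -0.33, 0.161]
orientation: [0.002, 3.136, -0.004]
contact_force: [-0.2, 0.5, -2.0]
grip_width: 0.0291
gripper_force: 29.8
```

```bash
python3 - <<'E'
from h import *
o=get_obs(); T=o["tcp_pos"]; print(T.round(4),o["orientation"].round(4),o["contact_force"],o["grip_width"])
F={n:grab_frame(n) for n in("side","scene","wrist")}
ims=[]
for n,f in F.items():
    u,v=proj(f,T)[0].astype(int); print(n,u,v)
    s=40 if n!="wrist" else 110
    im=f["frame"][max(0,v-s):v+s,max(0,u-s):u+s]; ims.append(cv2.resize(im,(266,266),interpolation=cv2.INTER_CUBIC))
    c=cloud(f); hsv=cv2.cvtColor(f["frame"],cv2.COLOR_RGB2HSV)
    q=(np.linalg.norm(c-T-[0,0,.02],axis=-1)<.05)&(f["z_map"]>0)
    amb=q&(hsv[...,0]<22)&(hsv[...,1]>110); p=c[amb]
    if len(p)>5: print(n,"amber",len(p),(p.mean(0)-T).round(4),(p.min(0)-T).round(4),(p.max(0)-T).round(4))
cv2.imwrite("pics/d.png",np.hstack(ims)[...,::-1])
E
```

```text
[ 0.5108 -0.33    0.161 ] [ 1.5000e-03  3.1359e+00 -3.5000e-03] [-0.18328582  0.46202477 -1.97171207] 0.029093921513751855
side 233 334
scene 132 186
scene amber 127 [0.006  0.003  0.0223] [-0.0122 -0.0148 -0.0075] [0.0138 0.0357 0.0643]
wrist 251 255
wrist amber 3496 [-0.0124  0.0016  0.024 ] [-0.0189 -0.0131 -0.0087] [0.0069 0.0164 0.0488]
```

View pics/d.png

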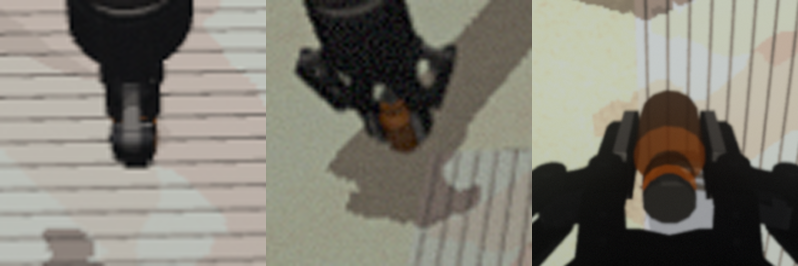

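The vial is upright in the fingers (bottom about 10 mm below the TCP). I'm carrying it to a spot beside the pedestal for a wrist check of the press.

Request:
{"fn": "drive_tool", "kwargs": {"rows": [{"offset": [-0.1,0.2,-0.1],"rotation": [0,0,0],"claw": 0.2},{"offset": [-0.2,0.45,-0.1],"rotation": [0,0,0],"claw": 0.2},{"offset": [-0.25,0.8,-0.1],"rotation": [0,0,0],"claw": 0.2},{"offset": [-0.25,0.8,-0.1],"rotation": [0,0,0],"claw": 0.2}]}}

```text
clock: 5.2
tcp_pos: [0.548, -0.2008, 0.1708]
orientation: [0.012, -3.139, -0.008]
contact_force: [0.4, 1.1, -0.0]
grip_width: 0.0289
gripper_force: 29.9
```

Request:
{"fn": "drive_tool", "kwargs": {"rows": [{"offset": [-0.1,0.3,-0.1],"rotation": [0,0,0],"claw": 0.2},{"offset": [-0.2,0.6,-0.1],"rotation": [0,0,0],"claw": 0.2},{"offset": [-0.25,0.8,-0.1],"rotation": [0,0,0],"claw": 0.2}]}}

```text
clock: 5.45
tcp_pos: [0.5836, -0.0907, 0.187]
orientation: [-0.004, -3.14, 0.0]
contact_force: [0.8, 0.3, -1.1]
grip_width: 0.0294
gripper_force: 30.0
```

Request:
{"fn": "drive_tool", "kwargs": {"rows": [{"offset": [-0.1,0.3,-0.1],"rotation": [0,0,0],"claw": 0.2},{"offset": [-0.2,0.55,-0.1],"rotation": [0,0,0],"claw": 0.2},{"offset": [-0.25,0.7,-0.1],"rotation": [0,0,0],"claw": 0.2},{"offset": [-0.25,0.8,-0.1],"rotation": [0,0,0],"claw": 0.2},{"offset": [-0.25,0.8,-0.1],"rotation": [0,0,0],"claw": 0.2},{"offset": [-0.25,0.8,-0.1],"rotation": [0,0,0],"claw": 0.2}]}}

```text
clock: 5.95
tcp_pos: [0.6203, 0.0289, 0.201]
orientation: [0.002, -3.138, 0.001]
contact_force: [-0.2, -1.0, -0.7]
grip_width: 0.0289
gripper_force: 30.0
```

```bash
python3 - <<'E'
from h import *
from scipy.optimize import least_squares
o=get_obs(); T=o["tcp_pos"]; print(T.round(4),o["orientation"].round(4))
f=grab_frame("wrist"); c=cloud(f); ok=f["z_map"]>0
g=cv2.cvtColor(f["frame"],cv2.COLOR_RGB2HSV)
near=ok&(np.hypot(c[...,0]-.5715,c[...,1]-.0937)<.035)
p=c[near&(c[...,2]>.036)&(c[...,2]<.045)]
print("disc",len(p),p.mean(0).round(4),cv2.minEnclosingCircle((p[:,:2]*1000).astype(np.float32)))
# plate top: points z 8..16mm within 200 mm of pedestal
m=ok&(np.hypot(c[...,0]-.5715,c[...,1]-.0937)<.2)&(c[...,2]>.006)&(c[...,2]<.018)
m=cv2.morphologyEx(m.astype(np.uint8),cv2.MORPH_OPEN,np.ones((5,5)))
k,l,st,ce=cv2.connectedComponentsWithStats(m); i=1+st[1:,4].argmax(); p=c[l==i]
print("plate",len(p),cv2.minAreaRect((p[:,:2]*1000).astype(np.float32)),np.median(p[:,2]))
# vial in hand
q=(np.linalg.norm(c-T-[0,0,.02],axis=-1)<.05)&ok&(g[...,0]<22)&(g[...,1]>110)&(c[...,2]<T[2]+.024)
p=c[q]; s=least_squares(lambda x:np.hypot(p[:,0]-x[0],p[:,1]-x[1])-.015,T[:2],loss="soft_l1",f_scale=.001).x
print("vial rel",(s-T[:2]).round(4),(p[:,2].min()-T[2]).round(4))
cv2.imwrite("pics/e.png",f["frame"][...,::-1])
E
```

```text
[0.6203 0.0289 0.201 ] [ 2.2000e-03 -3.1384e+00  1.1000e-03]
disc 764 [0.5705 0.0943 0.0403] ((570.6023559570312, 94.41554260253906), 17.13441276550293)
plate 13935 ((595.6356201171875, 128.5885009765625), (244.5257568359375, 110.98279571533203), 53.999725341796875) 0.012448574533696837
vial rel [-0.0011  0.0003] -0.0049
```

View pics/e.png

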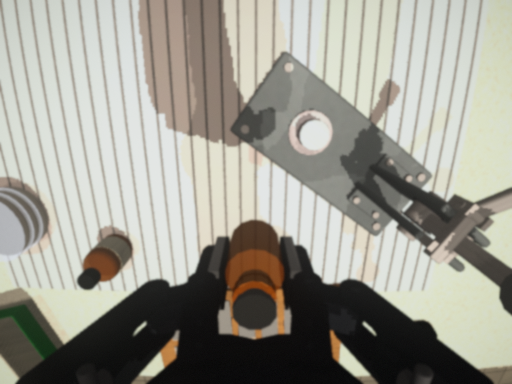

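The wrist view shows the pedestal at pixel (311,131) and the plate outline gives pedestal (0.5706, 0.0944) and press yaw 54.0°. I'm moving over the pedestal and turning.

Request:
{"fn": "drive_tool", "kwargs": {"rows": [{"offset": [0.16,0.22,0],"rotation": [0,0,-0.06],"claw": 0.2},{"offset": [0.327,0.442,0.1],"rotation": [0,0,-0.12],"claw": 0.2},{"offset": [0.327,0.442,0.3],"rotation": [0,0,-0.18],"claw": 0.2},{"offset": [0.327,0.442,0.45],"rotation": [0,0,-0.24],"claw": 0.2},{"offset": [0.327,0.442,0.47],"rotation": [0,0,-0.3],"claw": 0.2},{"offset": [0.327,0.442,0.47],"rotation": [0,0,-0.36],"claw": 0.2},{"offset": [0.327,0.442,0.47],"rotation": [0,0,-0.42],"claw": 0.2},{"offset": [0.327,0.442,0.47],"rotation": [0,0,-0.471],"claw": 0.2},{"offset": [0.327,0.442,0.47],"rotation": [0,0,-0.471],"claw": 0.2},{"offset": [0.327,0.442,0.47],"rotation": [0,0,-0.471],"claw": 0.2},{"offset": [0.327,0.442,0.47],"rotation": [0,0,-0.471],"claw": 0.2},{"offset": [0.327,0.442,0.47],"rotation": [0,0,-0.471],"claw": 0.2}]}}

```text
clock: 7.0
tcp_pos: [0.5723, 0.0938, 0.1322]
orientation: [1.42, -2.802, 0.0]
contact_force: [0.6, -0.3, -1.0]
grip_width: 0.029
gripper_force: 30.0
```

```bash
python3 - <<'E'
from h import *
o=get_obs(); T=o["tcp_pos"]; M=Ro.from_rotvec(o["orientation"]).as_matrix()
print(T.round(4)); print(M.round(3))
tgt=np.array([.5712,.0952,.0505]); print("off frac",(M.T@(tgt-T)/.15).round(3))
E
```

```text
[0.5723 0.0938 0.1322]
[[-0.591 -0.806 -0.   ]
 [-0.806  0.591 -0.   ]
 [ 0.    -0.    -1.   ]]
off frac [-0.004  0.011  0.544]
```

Request:
{"fn": "drive_tool", "kwargs": {"rows": [{"offset": [0,0.011,0.15],"rotation": [0,0,0],"claw": 0.2},{"offset": [0,0.011,0.3],"rotation": [0,0,0],"claw": 0.2},{"offset": [0,0.011,0.42],"rotation": [0,0,0],"claw": 0.2},{"offset": [0,0.011,0.5],"rotation": [0,0,0],"claw": 0.2},{"offset": [0,0.011,0.53],"rotation": [0,0,0],"claw": 0.2},{"offset": [0,0.011,0.545],"rotation": [0,0,0],"claw": 0.2},{"offset": [0,0.011,0.545],"rotation": [0,0,0],"claw": 0.2},{"offset": [0,0.011,0.545],"rotation": [0,0,0],"claw": 0.2},{"offset": [0,0.011,0.545],"rotation": [0,0,0],"claw": 0.2}]}}

```text
clock: 7.75
tcp_pos: [0.5719, 0.0957, 0.0515]
orientation: [-1.423, 2.799, -0.001]
contact_force: [-0.5, -0.9, -1.1]
grip_width: 0.0293
gripper_force: 30.1
```

Request:
{"fn": "drive_tool", "kwargs": {"rows": [{"offset": [0,0,0.006],"rotation": [0,0,0],"claw": 0.2},{"offset": [0,0,0.012],"rotation": [0,0,0],"claw": 0.2},{"offset": [0,0,0.012],"rotation": [0,0,0],"claw": 0.2},{"offset": [0,0,0.012],"rotation": [0,0,0],"claw": 0.2}]}}

```text
clock: 8.08
tcp_pos: [0.5717, 0.0957, 0.05]
orientation: [-1.423, 2.799, -0.0]
contact_force: [-2.3, -0.7, 7.8]
grip_width: 0.0289
gripper_force: 30.8
```

Request:
{"fn": "drive_tool", "kwargs": {"rows": [{"offset": [0,0,-0.006],"rotation": [0,0,0],"claw": 0.2},{"offset": [0,0,-0.006],"rotation": [0,0,0],"claw": 0.4},{"offset": [0,0,-0.006],"rotation": [0,0,0],"claw": 0.5},{"offset": [0,0,-0.006],"rotation": [0,0,0],"claw": 0.6},{"offset": [0,0,-0.006],"rotation": [0,0,0],"claw": 0.7},{"offset": [0,0,-0.006],"rotation": [0,0,0],"claw": 0.8},{"offset": [0,0,-0.006],"rotation": [0,0,0],"claw": 0.8},{"offset": [0,0,-0.006],"rotation": [0,0,0],"claw": 0.8}]}}

```text
clock: 8.75
tcp_pos: [0.571, 0.0955, 0.0495]
orientation: [1.424, -2.8, -0.0]
contact_force: [0.8, -0.1, 0.2]
grip_width: 0.0683
gripper_force: 0.0
```

Request:
{"fn": "drive_tool", "kwargs": {"rows": [{"offset": [0,0,-0.1],"rotation": [0,0,0],"claw": 0.8},{"offset": [0,0,-0.25],"rotation": [0,0,0],"claw": 0.8},{"offset": [0,0,-0.45],"rotation": [0,0,0],"claw": 0.8},{"offset": [0,0,-0.7],"rotation": [0,0,0],"claw": 0.8},{"offset": [0,0,-1],"rotation": [0,0,0],"claw": 0.8},{"offset": [0,0,-1],"rotation": [0,0,0],"claw": 0.8},{"offset": [0,0,-1],"rotation": [0,0,0],"claw": 0.8}]}}

```text
clock: 9.33
tcp_pos: [0.573, 0.0959, 0.2029]
orientation: [-1.421, 2.794, -0.002]
contact_force: [0.1, 0.2, -0.1]
grip_width: 0.0683
gripper_force: 0.0
```

```bash
python3 - <<'E'
from h import *
from scipy.optimize import least_squares
o=get_obs(); T=o["tcp_pos"]; M=Ro.from_rotvec(o["orientation"]).as_matrix(); print(T.round(4))
F={n:grab_frame(n) for n in("side","scene","wrist")}
P=np.array([.5706,.0944]); ims=[]
for n,f in F.items():
    c=cloud(f); ok=(f["z_map"]>0)&(np.hypot(c[...,0]-P[0],c[...,1]-P[1])<.03)
    b=c[ok&(c[...,2]>.05)&(c[...,2]<.075)]; t=c[ok&(c[...,2]>.0985)&(c[...,2]<.115)]
    if len(b)>8:
        s=least_squares(lambda x:np.hypot(b[:,0]-x[0],b[:,1]-x[1])-.015,P,loss="soft_l1",f_scale=.001).x; print(n,"body",len(b),s.round(4))
    if len(t)>5: print(n,"top",len(t),t.mean(0).round(4))
    u,v=proj(f,[P[0],P[1],.1])[0].astype(int); s=90
    u=np.clip(u,s,512-s);v=np.clip(v,s,384-s)
    ims.append(cv2.resize(f["frame"][v-s:v+s,u-s:u+s],(266,266),interpolation=cv2.INTER_CUBIC))
    # catch tab points
X=np.array([np.cos(np.radians(54)),np.sin(np.radians(54)),0]);Y=np.array([-X[1],X[0],0])
for n,f in F.items():
    c=cloud(f); d=c-np.r_[P,0]; lx,ly,lz=d@X,d@Y,d[...,2]
    m=(f["z_map"]>0)&(abs(lx-.101)<.025)&(ly>.03)&(ly<.11)&(lz>.15)&(lz<.25)
    if m.sum()>5: print(n,"tab",m.sum(),[ (a[m].min().round(4),np.median(a[m]).round(4),a[m].max().round(4)) for a in(lx,ly,lz)])
cv2.imwrite("pics/g.png",np.hstack(ims)[...,::-1])
tgt=np.r_[P,0]+.101*X+.084*Y+[0,0,.26]
print(tgt.round(4),(M.T@(tgt-T)/.15).round(3))
E
```

```text
[0.573  0.0959 0.2029]
side body 53 [0.5696 0.0948]
side top 31 [0.5696 0.0918 0.1036]
scene body 54 [0.5698 0.0953]
scene top 26 [0.5714 0.095  0.1021]
wrist body 137 [0.5704 0.0957]
wrist top 317 [0.5699 0.0949 0.1036]
scene tab 80 [(np.float64(0.0917), np.float64(0.0998), np.float64(0.1082)), (np.float64(0.0339), np.float64(0.0656), np.float64(0.0837)), (np.float64(0.1736), np.float64(0.2016), np.float64(0.2128))]
wrist tab 461 [(np.float64(0.0887), np.float64(0.0937), np.float64(0.1024)), (np.float64(0.0301), np.float64(0.0781), np.float64(0.0877)), (np.float64(0.1668), np.float64(0.2093), np.float64(0.2149))]
[0.562  0.2255 0.26  ] [-0.657  0.567 -0.379]
```

View pics/g.png

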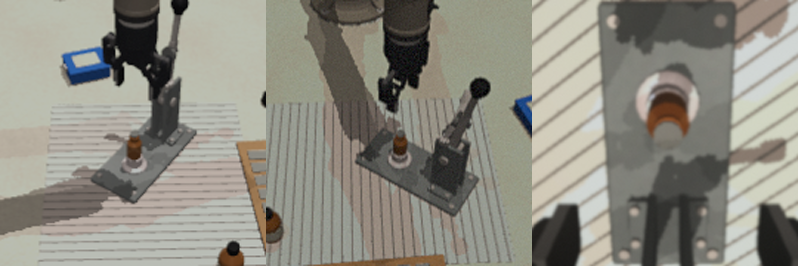

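The pictures show the vial upright on the pedestal (centre within about 1 mm) with the catch still on. Next I'm closing the gripper and going above the catch tab.

Request:
{"fn": "drive_tool", "kwargs": {"rows": [{"offset": [0,0,-0.25],"rotation": [0,0,0],"claw": 0.3},{"offset": [0,0.28,-0.42],"rotation": [0,0,0],"claw": 0},{"offset": [0,0.567,-0.42],"rotation": [0,0,0],"claw": 0},{"offset": [-0.2,0.567,-0.42],"rotation": [0,0,0],"claw": 0},{"offset": [-0.45,0.567,-0.42],"rotation": [0,0,0],"claw": 0},{"offset": [-0.657,0.567,-0.38],"rotation": [0,0,0],"claw": 0},{"offset": [-0.657,0.567,-0.38],"rotation": [0,0,0],"claw": 0},{"offset": [-0.657,0.567,-0.38],"rotation": [0,0,0],"claw": 0},{"offset": [-0.657,0.567,-0.38],"rotation": [0,0,0],"claw": 0},{"offset": [-0.657,0.567,-0.38],"rotation": [0,0,0],"claw": 0}]}}

```text
clock: 10.32
tcp_pos: [0.5598, 0.2237, 0.2556]
orientation: [1.421, -2.799, 0.001]
contact_force: [-0.2, 0.1, -0.6]
grip_width: -0.0002
gripper_force: 0.0
```

```bash
cat >> h.py <<'E'
P=np.array([.5706,.0944,0]);a=np.radians(54)
X=np.array([np.cos(a),np.sin(a),0]);Y=np.array([-X[1],X[0],0])
def go(x,y,z):
    o=get_obs(); T=o["tcp_pos"]; M=Ro.from_rotvec(o["orientation"]).as_matrix(); d=T-P
    print("press frame mm",(d@X*1000).round(1),(d@Y*1000).round(1),(d[2]*1000).round(1),"F",o["contact_force"].round(1),"w",o["grip_width"].round(4))
    print("joints",o["joints"].round(2)); print("off",(M.T@(P+x*X+y*Y+[0,0,z]-T)/.15).round(3)); print("toolx.X",(M[:,0]@X).round(4),"tooly.Y",(M[:,1]@Y).round(4),M[:,0]@Y)
E
python3 -c "
from h import *
go(.101,.084,.235)"
```

```text
Traceback (most recent call last):
  File "h.py", line 21, in go
    print("press frame mm",(d@X*1000).round(1),(d@Y*1000).round(1),(d[2]*1000).round(1),"F",o["contact_force"].round(1),"w",o["grip_width"].round(4))
                                                                                                                            ^^^^^^^^^^^^^^^^^^^^^
AttributeError: 'float' object has no attribute 'round'
```

Request:
{"fn": "drive_tool", "kwargs": {"rows": [{"offset": [-0.01,0,0.15],"rotation": [0,0,0],"claw": 0},{"offset": [-0.01,0,0.22],"rotation": [0,0,0],"claw": 0},{"offset": [-0.01,0,0.28],"rotation": [0,0,0],"claw": 0},{"offset": [-0.01,0,0.34],"rotation": [0,0,0],"claw": 0},{"offset": [-0.01,0,0.4],"rotation": [0,0,0],"claw": 0},{"offset": [-0.01,0,0.46],"rotation": [0,0,0],"claw": 0},{"offset": [-0.01,0,0.52],"rotation": [0,0,0],"claw": 0},{"offset": [-0.01,0,0.57],"rotation": [0,0,0],"claw": 0},{"offset": [-0.01,0,0.57],"rotation": [0,0,0],"claw": 0}]}}

```text
clock: 11.07
tcp_pos: [0.5603, 0.2259, 0.1698]
orientation: [1.424, -2.798, 0.0]
contact_force: [0.1, -0.6, 1.0]
grip_width: 0.0004
gripper_force: 0.0
```

```bash
sed -i 's/o\["grip_width"\].round(4)/round(o["grip_width"],4)/' h.py
python3 -c "
from h import *
go(.100,.084,.125)"
```

```text
press frame mm 100.3 85.6 169.8 F [ 0.1 -0.6  1. ] w 0.0004
joints [-0.48  0.43 -0.01  1.79  0.    0.93  2.02]
off [ 0.002 -0.011  0.298]
toolx.X -1.0 tooly.Y 1.0 0.001101889568083064
```

Request:
{"fn": "drive_tool", "kwargs": {"rows": [{"offset": [0,-0.01,0.06],"rotation": [0,0,0],"claw": 0},{"offset": [0,-0.01,0.12],"rotation": [0,0,0],"claw": 0},{"offset": [0,-0.01,0.18],"rotation": [0,0,0],"claw": 0},{"offset": [0,-0.01,0.23],"rotation": [0,0,0],"claw": 0},{"offset": [0,-0.01,0.27],"rotation": [0,0,0],"claw": 0},{"offset": [0,-0.01,0.3],"rotation": [0,0,0],"claw": 0},{"offset": [0,-0.01,0.3],"rotation": [0,0,0],"claw": 0}]}}

```text
clock: 11.65
tcp_pos: [0.5615, 0.2252, 0.1247]
orientation: [1.423, -2.798, -0.0]
contact_force: [-0.6, 0.7, -0.3]
grip_width: 0.0001
gripper_force: 0.0
```

```bash
python3 - <<'E'
from h import *
go(.100,.084,.118)
for n in("side","scene","wrist"):
    f=grab_frame(n); c=cloud(f); d=c-P; lx,ly,lz=d@X,d@Y,d[...,2]
    m=(f["z_map"]>0)&(abs(lx-.101)<.02)&(ly>.012)&(ly<.035)&(lz>.17)&(lz<.24)
    print(n,"bar up?",m.sum(), lz[m].max() if m.any() else None)
    m=(f["z_map"]>0)&(abs(lx-.101)<.02)&(abs(ly)<.03)&(lz>.15)&(lz<.24)
    if m.any(): print("   ly range",np.percentile(ly[m],[2,50,98]).round(3))
E
```

```text
press frame mm 100.5 84.2 124.7 F [-0.6  0.7 -0.3] w 0.0001
joints [-0.48  0.48 -0.01  1.82  0.01  0.84  2.02]
off [ 0.004 -0.002  0.044]
toolx.X -1.0 tooly.Y 1.0 0.0012838570660568145
side bar up? 100 0.23540648020083738
   ly range [-0.018  0.004  0.028]
scene bar up? 64 0.22478090777914744
   ly range [-0.019 -0.001  0.029]
wrist bar up? 4555 0.22035070863985362
   ly range [-0.016  0.017  0.029]
```

Request:
{"fn": "drive_tool", "kwargs": {"rows": [{"offset": [0,0,0.02],"rotation": [0,0,0],"claw": 0},{"offset": [0,0,0.03],"rotation": [0,0,0],"claw": 0},{"offset": [0,0,0.04],"rotation": [0,0,0],"claw": 0},{"offset": [0,0,0.05],"rotation": [0,0,0],"claw": 0},{"offset": [0,0,0.05],"rotation": [0,0,0],"claw": 0}]}}

```text
clock: 12.22
tcp_pos: [0.5623, 0.2257, 0.1184]
orientation: [1.424, -2.8, -0.0]
contact_force: [-0.3, 0.8, -0.2]
grip_width: 0.0002
gripper_force: 0.4
```

```bash
python3 - <<'E'
from h import *
go(.100,.084,.110)
f=grab_frame("wrist"); c=cloud(f); d=c-P; lx,ly,lz=d@X,d@Y,d[...,2]
for z in(.18,.19,.20,.21):
    m=(f["z_map"]>0)&(abs(lx-.101)<.02)&(abs(ly)<.05)&(abs(lz-z)<.004); print(z,m.sum(),np.percentile(ly[m],[5,50,95]).round(4) if m.any() else "")
cv2.imwrite("pics/i.png",np.hstack([f["frame"],grab_frame("scene")["frame"][120:312,230:486].repeat(2,0).repeat(2,1)])[::1,:,::-1][:, :, :] if False else cv2.resize(np.hstack([f["frame"],grab_frame("scene")["frame"][120:312,230:486].repeat(2,0).repeat(2,1)]),(800,300))[...,::-1])
E
```

```text
press frame mm 101.3 83.9 118.4 F [-0.3  0.8 -0.2] w 0.0002
joints [-0.48  0.49 -0.01  1.82  0.01  0.83  2.02]
off [0.009 0.001 0.056]
toolx.X -1.0 tooly.Y 1.0 0.0012575309240431118
0.18 1013 [-0.0041  0.0252  0.0494]
0.19 1907 [0.0165 0.0441 0.0495]
0.2 2024 [0.0151 0.038  0.0456]
0.21 1566 [0.0157 0.0314 0.0422]
```

View pics/i.png

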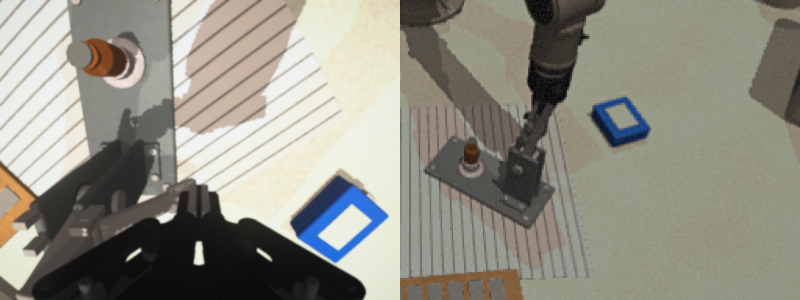

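The wrist view shows the tab (from (75,225) to (190,185)) reaching the closed fingers. I'm measuring its slope from depth.

```bash
python3 - <<'E'
from h import *
f=grab_frame("wrist"); c=cloud(f); d=c-P; lx,ly,lz=d@X,d@Y,d[...,2]
g=f["frame"].max(-1)
for y in range(20,100,8):
    m=(f["z_map"]>0)&(abs(ly*1000-y)<2)&(lx>.08)&(lx<.115)&(lz>.05)&(lz<.26)&(g>85)
    print(y,m.sum(),np.percentile(lz[m],[5,50,95]).round(3) if m.any() else "",np.median(lx[m]).round(3) if m.any() else "")
E
```

```text
20 251 [0.121 0.173 0.208] 0.095
28 129 [0.161 0.163 0.174] 0.097
36 235 [0.154 0.157 0.159] 0.1
44 178 [0.147 0.149 0.151] 0.099
52 218 [0.136 0.142 0.186] 0.097
60 214 [0.128 0.134 0.136] 0.1
68 249 [0.123 0.128 0.13 ] 0.097
76 97 [0.113 0.119 0.122] 0.092
84 54 [0.114 0.165 0.194] 0.107
92 25 [0.122 0.127 0.133] 0.09
```

Request:
{"fn": "drive_tool", "kwargs": {"rows": [{"offset": [0.005,0,0.015],"rotation": [0,0,0],"claw": 0},{"offset": [0.005,0,0.03],"rotation": [0,0,0],"claw": 0},{"offset": [0.005,0,0.045],"rotation": [0,0,0],"claw": 0},{"offset": [0.005,0,0.055],"rotation": [0,0,0],"claw": 0},{"offset": [0.005,0,0.055],"rotation": [0,0,0],"claw": 0}]}}

```text
clock: 12.78
tcp_pos: [0.5608, 0.227, 0.1106]
orientation: [1.427, -2.799, -0.003]
contact_force: [-4.3, 3.2, 4.8]
grip_width: 0.0001
gripper_force: 1.6
```

```bash
python3 - <<'E'
from h import *
go(.1,.084,.31)
f=grab_frame("wrist"); c=cloud(f); d=c-P; lx,ly,lz=d@X,d@Y,d[...,2]
g=f["frame"].max(-1); q=[]
for y in range(28,80,8):
    m=(f["z_map"]>0)&(abs(ly*1000-y)<2)&(lx>.08)&(lx<.115)&(lz>.05)&(lz<.26)&(g>85)
    if m.sum()>20: q.append((y,np.median(lz[m])*1000))
q=np.array(q); print(q.round(0).tolist(),40-np.degrees(np.arctan(np.polyfit(q[:,0],q[:,1],1)[0])))
E
```

```text
press frame mm 101.5 85.8 110.6 F [-4.3  3.2  4.8] w 0.0001
joints [-0.48  0.5  -0.01  1.83  0.    0.81  2.02]
off [ 0.009 -0.01  -1.329]
toolx.X -1.0 tooly.Y 1.0 -0.0007893496717341436
[[28.0, 163.0], [36.0, 155.0], [44.0, 147.0], [52.0, 139.0], [60.0, 130.0], [68.0, 123.0], [76.0, 114.0]] 85.5316511453802
```

Measured catch angle is about 85–90° and the force is rising at its stop. I'm retreating upward, then moving over the knob.

Request:
{"fn": "drive_tool", "kwargs": {"rows": [{"offset": [0,0.04,-0.05],"rotation": [0,0,0],"claw": 0},{"offset": [0,0.07,-0.2],"rotation": [0,0,0],"claw": 0},{"offset": [0,0.07,-0.45],"rotation": [0,0,0],"claw": 0},{"offset": [0,0.07,-0.7],"rotation": [0,0,0],"claw": 0},{"offset": [0,0.07,-1],"rotation": [0,0,0],"claw": 0},{"offset": [0,0.07,-1],"rotation": [0,0,0],"claw": 0}]}}

```text
clock: 13.33
tcp_pos: [0.5568, 0.2325, 0.2689]
orientation: [-1.418, 2.789, -0.0]
contact_force: [0.5, 1.9, 1.6]
grip_width: 0.0001
gripper_force: 0.0
```

Request:
{"fn": "drive_tool", "kwargs": {"rows": [{"offset": [0,0,-0.3],"rotation": [0,0,0],"claw": 0},{"offset": [0,0,-0.6],"rotation": [0,0,0],"claw": 0},{"offset": [0,0,-0.95],"rotation": [0,0,0],"claw": 0},{"offset": [0,0,-0.95],"rotation": [0,0,0],"claw": 0},{"offset": [0,0,-0.95],"rotation": [0,0,0],"claw": 0}]}}

```text
clock: 13.75
tcp_pos: [0.5551, 0.2317, 0.4088]
orientation: [-1.419, 2.792, -0.0]
contact_force: [0.6, 0.6, 0.1]
grip_width: -0.0006
gripper_force: 0.0
```

Request:
{"fn": "drive_tool", "kwargs": {"rows": [{"offset": [-0.1,-0.2,0],"rotation": [0,0,0],"claw": 0.8},{"offset": [-0.2,-0.4,0],"rotation": [0,0,0],"claw": 0.8},{"offset": [-0.3,-0.62,0],"rotation": [0,0,0],"claw": 0.8},{"offset": [-0.3,-0.62,0],"rotation": [0,0,0],"claw": 0.8},{"offset": [-0.3,-0.62,0],"rotation": [0,0,0],"claw": 0.8},{"offset": [-0.3,-0.62,0],"rotation": [0,0,0],"claw": 0.8}]}}

```text
clock: 14.25
tcp_pos: [0.6545, 0.2128, 0.4015]
orientation: [1.423, -2.798, -0.001]
contact_force: [-0.3, -0.3, -0.1]
grip_width: 0.0678
gripper_force: 0.0
```

```bash
python3 - <<'E'
from h import *
from scipy.optimize import least_squares
go(.147,0,.304)
for n in("side","scene","wrist"):
    f=grab_frame(n); c=cloud(f); d=c-P; d=np.stack([d@X,d@Y,d[...,2]],-1)
    m=(f["z_map"]>0)&(np.linalg.norm(d-[.147,0,.327],axis=-1)<.028)&(d[...,2]>.312)
    p=d[m]
    if len(p)>15: print(n,"knob",len(p),least_squares(lambda x:np.linalg.norm(p-x,axis=1)-.0175,[.147,0,.327],loss="soft_l1",f_scale=.002).x.round(4))
    m=(f["z_map"]>0)&(abs(d[...,0]-.101)<.02)&(abs(d[...,1]-.06)<.012)&(d[...,2]>.1)&(d[...,2]<.2)
    if m.any(): print("  tab z at y60",np.median(d[m],axis=0).round(3))
E
```

```text
press frame mm 145.1 1.7 401.5 F [-0.3 -0.3 -0.1] w 0.0678
joints [-0.43  0.41  0.04  1.28 -0.02  1.45  2.12]
off [-0.014 -0.012  0.65 ]
toolx.X -1.0 tooly.Y 1.0 0.001435586606420167
side knob 129 [ 1.471e-01 -1.000e-04  3.277e-01]
  tab z at y60 [0.094 0.06  0.127]
scene knob 173 [0.1479 0.0004 0.3273]
  tab z at y60 [0.113 0.067 0.12 ]
wrist knob 1304 [0.1484 0.0007 0.3271]
  tab z at y60 [0.101 0.062 0.127]
```

Request:
{"fn": "drive_tool", "kwargs": {"rows": [{"offset": [-0.018,-0.01,0.2],"rotation": [0,0,0],"claw": 0.8},{"offset": [-0.018,-0.01,0.4],"rotation": [0,0,0],"claw": 0.8},{"offset": [-0.018,-0.01,0.65],"rotation": [0,0,0],"claw": 0.8},{"offset": [-0.018,-0.01,0.65],"rotation": [0,0,0],"claw": 0.8},{"offset": [-0.018,-0.01,0.65],"rotation": [0,0,0],"claw": 0.6},{"offset": [-0.018,-0.01,0.65],"rotation": [0,0,0],"claw": 0.5},{"offset": [-0.018,-0.01,0.65],"rotation": [0,0,0],"claw": 0.2},{"offset": [-0.018,-0.01,0.65],"rotation": [0,0,0],"claw": 0.2},{"offset": [-0.018,-0.01,0.65],"rotation": [0,0,0],"claw": 0.2},{"offset": [-0.018,-0.01,0.65],"rotation": [0,0,0],"claw": 0.2},{"offset": [-0.018,-0.01,0.65],"rotation": [0,0,0],"claw": 0.2}], "force": 30}}

```text
clock: 15.32
tcp_pos: [0.6587, 0.2153, 0.309]
orientation: [-1.423, 2.795, 0.001]
contact_force: [-2.7, 2.1, 6.4]
grip_width: 0.0331
gripper_force: 29.7
```

```bash
python3 - <<'E'
from h import *
go(.147,0,.304)
# arc: knob rel hinge at lever angle q: x=110-215*sin(q-10deg), z=115+215*cos(q-10deg)
k=lambda q:np.array([110-215*np.sin(q-np.radians(10)),115+215*np.cos(q-np.radians(10))])
for q in np.radians(np.arange(0,105,5)):
    d=(k(q)-k(0)); print(np.degrees(q).round(),"tx",(-d[0]/150).round(3),"tz",(-d[1]/150).round(3))
E
```

```text
press frame mm 149.6 -0.2 309.0 F [-2.7  2.1  6.4] w 0.0331
joints [-0.43  0.45  0.04  1.42 -0.02  1.27  2.12]
off [0.017 0.001 0.033]
toolx.X -1.0 tooly.Y 1.0 0.0006488994537856713
0.0 tx -0.0 tz -0.0
5.0 tx 0.124 tz -0.016
10.0 tx 0.249 tz -0.022
15.0 tx 0.374 tz -0.016
20.0 tx 0.498 tz -0.0
25.0 tx 0.62 tz 0.027
30.0 tx 0.739 tz 0.065
35.0 tx 0.855 tz 0.113
40.0 tx 0.966 tz 0.17
45.0 tx 1.071 tz 0.237
50.0 tx 1.17 tz 0.314
55.0 tx 1.262 tz 0.398
60.0 tx 1.347 tz 0.49
65.0 tx 1.423 tz 0.589
70.0 tx 1.49 tz 0.695
75.0 tx 1.548 tz 0.806
80.0 tx 1.596 tz 0.921
85.0 tx 1.633 tz 1.041
90.0 tx 1.66 tz 1.163
95.0 tx 1.677 tz 1.287
100.0 tx 1.682 tz 1.412
```

The knob is gripped at 33 mm width. I'm pulling along the arc to about 40°.

Request:
{"fn": "drive_tool", "kwargs": {"rows": [{"offset": [0.06,0,-0.025],"rotation": [0,0,0],"claw": 0.2},{"offset": [0.124,0,-0.036],"rotation": [0,0,0],"claw": 0.2},{"offset": [0.249,0,-0.042],"rotation": [0,0,0],"claw": 0.2},{"offset": [0.374,0,-0.036],"rotation": [0,0,0],"claw": 0.2},{"offset": [0.498,0,-0.02],"rotation": [0,0,0],"claw": 0.2},{"offset": [0.62,0,0.01],"rotation": [0,0,0],"claw": 0.2},{"offset": [0.739,0,0.05],"rotation": [0,0,0],"claw": 0.2},{"offset": [0.855,0,0.1],"rotation": [0,0,0],"claw": 0.2},{"offset": [0.966,0,0.155],"rotation": [0,0,0],"claw": 0.2},{"offset": [0.966,0,0.155],"rotation": [0,0,0],"claw": 0.2},{"offset": [0.966,0,0.155],"rotation": [0,0,0],"claw": 0.2}]}}

```text
clock: 16.23
tcp_pos: [0.5723, 0.0957, 0.284]
orientation: [-1.421, 2.801, -0.0]
contact_force: [-3.4, -0.0, 10.4]
grip_width: 0.0332
gripper_force: 32.5
```

```bash
cat >> h.py <<'E'
def lever():
    f=grab_frame("scene"); g=grab_frame("side"); from scipy.optimize import least_squares
    o=get_obs(); d=o["tcp_pos"]-P; x,z=d@X*1000,d[2]*1000
    print("TCP mm",round(x,1),round(z,1),"lever deg from TCP(+18mm knob)",10+np.degrees(np.arctan2(110-x,z+18-115)).round(1),"radius",np.hypot(110-x,z+18-115).round(1))
E
python3 - <<'E'
from h import *
lever(); go(0,0,.1)
E
```

```text
TCP mm 3.5 284.8 lever deg from TCP(+18mm knob) 39.6 radius 215.9
press frame mm 3.5 -0.6 284.8 F [-5.1 -0.2 11.2] w 0.0333
joints [-0.32  0.27  0.05  1.73 -0.02  1.14  2.25]
off [0.025 0.005 1.232]
toolx.X -1.0 tooly.Y 1.0 0.0019500350359013927
```

Request:
{"fn": "drive_tool", "kwargs": {"rows": [{"offset": [0.05,0,0.01],"rotation": [0,0,0],"claw": 0.2},{"offset": [0.105,0,0.05],"rotation": [0,0,0],"claw": 0.2},{"offset": [0.204,0,0.13],"rotation": [0,0,0],"claw": 0.2},{"offset": [0.296,0,0.21],"rotation": [0,0,0],"claw": 0.2},{"offset": [0.381,0,0.305],"rotation": [0,0,0],"claw": 0.2},{"offset": [0.457,0,0.405],"rotation": [0,0,0],"claw": 0.2},{"offset": [0.524,0,0.51],"rotation": [0,0,0],"claw": 0.2},{"offset": [0.582,0,0.62],"rotation": [0,0,0],"claw": 0.2},{"offset": [0.63,0,0.735],"rotation": [0,0,0],"claw": 0.2},{"offset": [0.63,0,0.735],"rotation": [0,0,0],"claw": 0.2},{"offset": [0.63,0,0.735],"rotation": [0,0,0],"claw": 0.2}]}}

```text
clock: 17.25
tcp_pos: [0.5168, 0.0192, 0.1721]
orientation: [1.422, -2.8, 0.001]
contact_force: [-1.9, -3.1, 4.5]
grip_width: 0.0332
gripper_force: 35.0
```

```bash
python3 - <<'E'
from h import *
lever(); go(-.105,0,.097)
f=grab_frame("scene"); s=grab_frame("side")
im=[cv2.resize(q["frame"][v-80:v+80,u-100:u+100],(400,320),interpolation=cv2.INTER_CUBIC) for q,(u,v) in((k,proj(k,np.r_[P[:2],.1])[0].astype(int)) for k in(f,s))]
cv2.imwrite("pics/k.png",np.hstack(im)[...,::-1])
E
```

```text
TCP mm -92.1 172.8 lever deg from TCP(+18mm knob) 79.5 radius 215.9
press frame mm -92.1 -0.7 172.8 F [-2.1 -5.4  4.7] w 0.0329
joints [-0.22  0.29  0.07  1.99 -0.03  0.86  2.38]
off [0.085 0.005 0.505]
toolx.X -1.0 tooly.Y 1.0 0.002240092082325788
```

View pics/k.png

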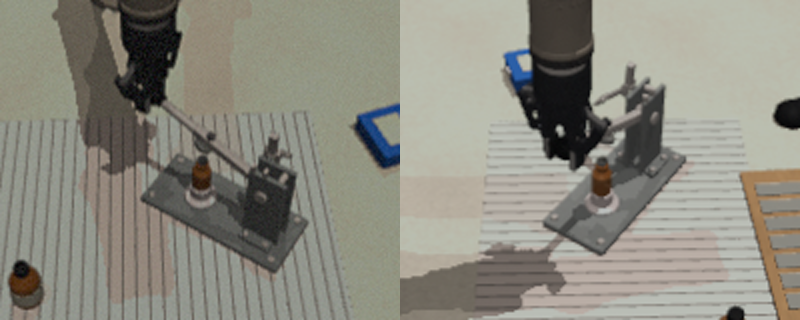

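The pictures show the lever at about 80° above the upright vial, with the catch bar up. Now the last part, pushing the stopper.

Request:
{"fn": "drive_tool", "kwargs": {"rows": [{"offset": [0.02,0,0.06],"rotation": [0,0,0],"claw": 0.2},{"offset": [0.037,0,0.12],"rotation": [0,0,0],"claw": 0.2},{"offset": [0.052,0,0.18],"rotation": [0,0,0],"claw": 0.2},{"offset": [0.064,0,0.242],"rotation": [0,0,0],"claw": 0.2},{"offset": [0.073,0,0.3],"rotation": [0,0,0],"claw": 0.2},{"offset": [0.081,0,0.366],"rotation": [0,0,0],"claw": 0.2},{"offset": [0.083,0,0.41],"rotation": [0,0,0],"claw": 0.2},{"offset": [0.085,0,0.45],"rotation": [0,0,0],"claw": 0.2},{"offset": [0.086,0,0.48],"rotation": [0,0,0],"claw": 0.2},{"offset": [0.086,0,0.5],"rotation": [0,0,0],"claw": 0.2},{"offset": [0.086,0,0.51],"rotation": [0,0,0],"claw": 0.2},{"offset": [0.086,0,0.51],"rotation": [0,0,0],"claw": 0.2},{"offset": [0.086,0,0.51],"rotation": [0,0,0],"claw": 0.2}], "force": 30}}

```text
clock: 18.53
tcp_pos: [0.5099, 0.0096, 0.0956]
orientation: [-1.424, 2.8, -0.001]
contact_force: [-0.5, -5.4, 4.3]
grip_width: 0.0331
gripper_force: 36.3
```

```bash
python3 - <<'E'
from h import *
lever(); go(-.105,0,.097)
E
```

```text
TCP mm -104.3 95.6 lever deg from TCP(+18mm knob) 100.4 radius 214.3
press frame mm -104.3 -0.8 95.6 F [-0.8 -5.   4.9] w 0.0333
joints [-0.2   0.39  0.07  2.07 -0.04  0.68  2.41]
off [ 0.005  0.005 -0.009]
toolx.X -1.0 tooly.Y 1.0 0.001380645477306871
```

Request:
{"fn": "drive_tool", "kwargs": {"rows": [{"offset": [0,0,0.01],"rotation": [0,0,0],"claw": 0.2},{"offset": [0,0,0.02],"rotation": [0,0,0],"claw": 0.2},{"offset": [0,0,0.02],"rotation": [0,0,0],"claw": 0.2},{"offset": [0,0,0.02],"rotation": [0,0,0],"claw": 0.2}]}}

```text
clock: 18.97
tcp_pos: [0.51, 0.0096, 0.0928]
orientation: [-1.423, 2.8, -0.001]
contact_force: [-1.4, -4.7, 7.1]
grip_width: 0.0333
gripper_force: 36.4
```

```bash
python3 - <<'E'
from h import *
lever(); go(-.105,0,.097)
hx=P+.110*X+[0,0,.115]
for n in("scene","side","wrist"):
    f=grab_frame(n); c=cloud(f); d=c-P; d=np.stack([d@X,d@Y,d[...,2]],-1)*1000
    m=(f["z_map"]>0)&(d[...,0]>-80)&(d[...,0]<80)&(abs(d[...,1])<6)&(d[...,2]>95)&(d[...,2]<150)
    # lever bar/rod top surface slope
    m2=m&(abs(d[...,1])<4)&(d[...,0]>-15)&(d[...,0]<75)&(d[...,2]>110)
    if m2.sum()>20:
        p=np.polyfit(d[m2][:,0],d[m2][:,2],1); print(n,m2.sum(),"bar slope deg",np.degrees(np.arctan(p[0])).round(2),"top z at 0",p[1].round(1))
    v=(f["z_map"]>0)&(np.hypot(d[...,0],d[...,1])<22)&(d[...,2]>48)&(d[...,2]<74)
    if v.sum()>10:
        from scipy.optimize import least_squares
        q=d[v]; print(n,"vial",len(q),least_squares(lambda x:np.hypot(q[:,0]-x[0],q[:,1]-x[1])-15,[0,0],loss="soft_l1").x.round(1))
ims=[]
for n in("scene","side"):
    k=grab_frame(n); u,v=proj(k,np.r_[P[:2],.1])[0].astype(int); ims.append(cv2.resize(k["frame"][v-50:v+50,u-62:u+63],(400,320),interpolation=cv2.INTER_CUBIC))
cv2.imwrite("pics/l.png",np.hstack(ims)[...,::-1])
E
```

```text
TCP mm -104.2 92.8 lever deg from TCP(+18mm knob) 101.1 radius 214.2
press frame mm -104.2 -0.8 92.8 F [-1.2 -5.2  6.6] w 0.0334
joints [-0.2   0.4   0.07  2.07 -0.04  0.68  2.41]
off [ 0.005  0.005 -0.028]
toolx.X -1.0 tooly.Y 1.0 0.0020075713070883366
scene 70 bar slope deg -2.82 top z at 0 126.3
scene vial 53 [0.9 0.5]
side 59 bar slope deg -2.86 top z at 0 128.0
side vial 44 [ 0.3 -0.3]
wrist vial 130 [0.9 0.3]
```

View pics/l.png

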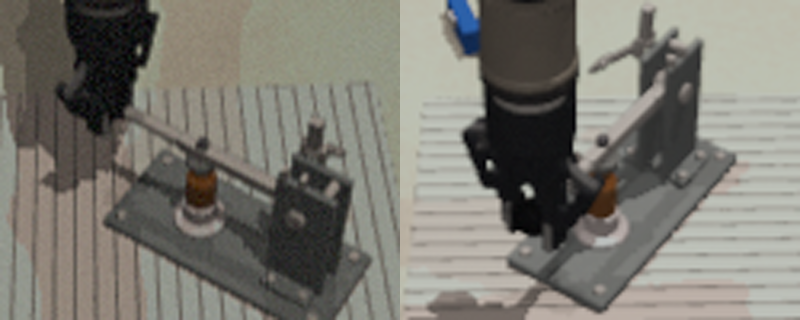

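The bar slope (2.8° above level in both views) shows the foot only resting on the stopper, with the knob slightly slipped in the pads. Little turning is left, so I'm gripping harder and pushing further.

Request:
{"fn": "drive_tool", "kwargs": {"rows": [{"offset": [0,0,0],"rotation": [0,0,0],"claw": 0.1},{"offset": [0,0,0],"rotation": [0,0,0],"claw": 0.1},{"offset": [0,0,0],"rotation": [0,0,0],"claw": 0.1},{"offset": [0,0,0.015],"rotation": [0,0,0],"claw": 0.1},{"offset": [0,0,0.03],"rotation": [0,0,0],"claw": 0.1},{"offset": [0,0,0.045],"rotation": [0,0,0],"claw": 0.1},{"offset": [0,0,0.045],"rotation": [0,0,0],"claw": 0.1},{"offset": [0,0,0.045],"rotation": [0,0,0],"claw": 0.1}], "force": 65}}

```text
clock: 19.98
tcp_pos: [0.5108, 0.0108, 0.0869]
orientation: [-1.426, 2.797, -0.001]
contact_force: [-0.7, -3.3, 13.6]
grip_width: 0.0322
gripper_force: 66.2
```

```bash
cat >> h.py <<'E'
def slope():
    from scipy.optimize import least_squares
    for n in("scene","side","wrist"):
        f=grab_frame(n); c=cloud(f); d=c-P; d=np.stack([d@X,d@Y,d[...,2]],-1)*1000
        m2=(f["z_map"]>0)&(abs(d[...,1])<4)&(d[...,0]>-15)&(d[...,0]<75)&(d[...,2]>110)&(d[...,2]<150)
        if m2.sum()>20:
            p=np.polyfit(d[m2][:,0],d[m2][:,2],1); print(n,m2.sum(),"bar slope deg",np.degrees(np.arctan(p[0])).round(2),"top z at 0",p[1].round(1),"at 60",np.polyval(p,60).round(1))
        v=(f["z_map"]>0)&(np.hypot(d[...,0],d[...,1])<22)&(d[...,2]>48)&(d[...,2]<74)
        if v.sum()>10:
            q=d[v]; print(n,"vial",len(q),least_squares(lambda x:np.hypot(q[:,0]-x[0],q[:,1]-x[1])-15,[0,0],loss="soft_l1").x.round(1))
E
python3 - <<'E'
from h import *
lever(); go(-.105,0,.097); slope()
E
```

```text
TCP mm -102.8 86.9 lever deg from TCP(+18mm knob) 102.7 radius 213.1
press frame mm -102.8 -0.7 86.9 F [-1.4 -3.9 12.5] w 0.0325
joints [-0.2   0.41  0.06  2.07 -0.04  0.66  2.41]
off [ 0.014  0.005 -0.068]
toolx.X -1.0 tooly.Y 1.0 -0.0003098122988948056
scene 65 bar slope deg 0.12 top z at 0 122.4 at 60 122.5
scene vial 51 [1.1 0.9]
side 59 bar slope deg -1.65 top z at 0 125.8 at 60 124.0
side vial 44 [-1.5  0.5]
wrist vial 102 [0.9 0.3]
```

Request:
{"fn": "drive_tool", "kwargs": {"rows": [{"offset": [0,0,0.01],"rotation": [0,0,0],"claw": 0.1},{"offset": [0,0,0.02],"rotation": [0,0,0],"claw": 0.1},{"offset": [0,0,0.02],"rotation": [0,0,0],"claw": 0.1},{"offset": [0,0,0.02],"rotation": [0,0,0],"claw": 0.1}]}}

```text
clock: 20.57
tcp_pos: [0.5116, 0.0118, 0.0844]
orientation: [-1.426, 2.795, -0.0]
contact_force: [-0.6, -1.5, 16.8]
grip_width: 0.0325
gripper_force: 69.0
```

```bash
python3 - <<'E'
from h import *
lever(); go(-.105,0,.097); slope(); slope()
E
```

```text
TCP mm -101.5 84.4 lever deg from TCP(+18mm knob) 103.4 radius 211.9
press frame mm -101.5 -0.8 84.4 F [-0.9 -1.8 17.5] w 0.0322
joints [-0.2   0.41  0.06  2.07 -0.04  0.66  2.41]
off [ 0.023  0.005 -0.084]
toolx.X -1.0 tooly.Y 1.0 -0.0009100444580129213
scene 58 bar slope deg -2.02 top z at 0 123.7 at 60 121.6
scene vial 49 [0.9 1.1]
side 60 bar slope deg -3.0 top z at 0 126.3 at 60 123.2
side vial 36 [-1.3  1.3]
wrist vial 89 [0.8 0.3]
scene 66 bar slope deg -1.49 top z at 0 123.5 at 60 121.9
scene vial 47 [1.  0.6]
side 51 bar slope deg -0.6 top z at 0 125.5 at 60 124.9
side vial 39 [-1.3  0.8]
wrist vial 89 [0.9 0.3]
```

```bash
python3 - <<'E'
from h import *
for n in("scene","side"):
    F=[grab_frame(n) for _ in range(12)]; f=dict(F[0]); f["z_map"]=np.median([q["z_map"] for q in F],0)
    c=cloud(f)-P; d=np.stack([c@X,c@Y,c[...,2]],-1)*1000
    r=lambda m:(m.sum(),np.median(d[m][:,2]).round(2)) if m.sum()>3 else None
    m=(abs(d[...,1])<5)&(d[...,0]>14)&(d[...,0]<75)&(d[...,2]>112)&(d[...,2]<140)
    p=np.polyfit(d[m][:,0],d[m][:,2],1); print(n,m.sum(),"slope",np.degrees(np.arctan(p[0])).round(2),"z20",np.polyval(p,20).round(2),"z45",np.polyval(p,45).round(2),"z70",np.polyval(p,70).round(2))
    print(" cheek top(158)",r((d[...,0]>90)&(d[...,0]<140)&(abs(abs(d[...,1])-13)<5)&(abs(d[...,2]-158)<5))," plate(12)",r((d[...,0]>-70)&(d[...,0]<60)&(abs(abs(d[...,1])-35)<12)&(abs(d[...,2]-12)<5)))
lever(); print(get_obs()["contact_force"])
E
```

```text
scene 57 slope 0.23 z20 122.04 z45 122.14 z70 122.24
 cheek top(158) (np.int64(98), np.float64(156.87))  plate(12) (np.int64(440), np.float64(11.31))
side 48 slope 0.21 z20 124.07 z45 124.16 z70 124.25
 cheek top(158) (np.int64(73), np.float64(158.25))  plate(12) (np.int64(292), np.float64(13.27))
TCP mm -101.6 84.4 lever deg from TCP(+18mm knob) 103.4 radius 211.9
[-0.45624273 -1.33040495 15.84784816]
```

Averaged depth shows the lever level (slope 0.2°, bar top about 123 mm) with a steady 16 N on the knob. The stopper must be home, so I'm handing in.

```bash
python3 -c "
from h import *
print(hand_in())"
```

```text
the job is handed in; nothing more can be done
None
```

I handed the job in with the vial upright on the pedestal, the catch flipped over and the gripper still holding the lever level with about 16 N. I took the stopper as fully home from the lever angle and force, because the hand-in returned no verdict.

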